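Make up two stool-repair kits

ROBOT

A 6-joint arm with a two-finger parallel gripper is mounted at the origin on the work surface; the furniture and walls round the work are solid. World frame = base frame: x ahead of the robot, y to its left, z up, the work surface at z = 0. Lengths are in m, angles in rad, forces in N, time in s.
With the tool pointing down it reaches from about 0.15 to 0.775 m from the base axis. Payload 6.1 kg.
Tool frame: the origin (TCP) lies midway between the tips of the shut fingers; the grasp point (between the pads) lies bot.pinch_z behind it (bot.pinch_z is the distance from the TCP to the grasp point, in m); z points along the fingers, y is the line along which they close (so a half turn about z gives the same grasp; the last joint's range is limited). The gripper opens to 85 mm and grips with 20 to 120 N. Pads are 22 mm wide; open, the fingers measure 114 mm over their backs; the gripper's body (76 mm by 85 mm) begins 54 mm behind the grasp point. The pads swing forward as they close: fully open they stand 13 mm farther back than shut.
Start: joints at [-1.327, 0.126, -0.04, 1.405, 0, 1.571], TCP at [0.127, -0.509, 0.231] pointing down, gripper open.
Joint ranges: [-2.72, 2.72], [-0.95, 1.95], [-1.27, 1.35], [-1.78, 2.02], [-1.46, 1.47], [-3.14, 3.14]. Speed limits (rad/s): [2.39, 2.39, 3.01, 3.14, 3.14, 3.14].

INTERFACE

Orientations are given as a unit quaternion [x, y, z, w].
In Python, from cell import bot gives the robot as it stands.
- The arm moves only by the tool carry_out, never from a script. Its argument "plan" is a list of rows, each a list of 6 numbers: the shift along the tool's x, y, z in units of 0.03 m (1.0 is 0.03 m), then the turn, a rotation vector about the tool's x, y, z in units of 180 degrees (1.0 is 180 degrees). In form: [[dx, dy, dz, rx, ry, rz], ...]. A call has 1 to 12 rows; each row shifts and turns the commanded pose from where the row before left it, along the tool's axes as they then stand; what a row does not reach is not made up. A row lasts 1/10 s, in which the tool goes at most 50 mm and 8.59 degrees, less where a joint would pass 70% of its speed; a pose out of reach is approached as far as the arm can. A call with a number of a shift or a turn outside -1 to 1 is refused whole. A call with a gripper value outside its range is refused whole. "fingers" is the opening, from -1 (shut) to 1 (fully open), so that 0 is half open, set as the call begins (left out, the last holds). The fingers move at their own pace and stop on an object; "squeeze" is the grip in N (left out, the last holds). Time passes only in rows, so rows that do not move let the fingers close. It gives the time, the measured TCP pose, the force, the opening and the grip force at its end, in the units of the state.
- bot.sense(): the state, without advancing time (a new reading comes with each control period).
- bot.snapshot(name): name is "scene" or "side" or "wrist"; returns the picture (420x560x3 uint8, blue, green, red); there is no depth.
- bot.camera_model(name): a dict with "intrinsics" (3x3 intrinsics, pixels), "distortion" ([k1, k2, p1, p2, k3] as OpenCV has them; the pictures are not rectified), "rvec" (rotation vector, rad) and "tvec" (3), from world to camera coordinates, as OpenCV has them. Camera axes: x right, y down, z forward; pixel columns grow to the right and rows downward; lengths in m; the calibration is good to about 2 mm. A picture is of the moment at which its call begins: read the wrist's pose just before it. camera_model takes no time and is no camera call; for the wrist camera it gives the pose at the moment of the call.
- bot.job_done(): hands the job in; it is judged then, once.
The state is a dict: "t": time; "q": joint angles; "dq": joint speeds; "tau": joint torques, N m; "tcp_pos": TCP position; "orientation": TCP orientation; "ft_force": force on the tool from outside, world axes, zero at the start; "ft_torque": the same for the moment, N m; "finger_gap": finger opening in m; "finger_force": force on a finger pad.
Only numpy, scipy, OpenCV 4.12 (cv2) and the standard library are available. Lean on these libraries where they do the work, as an engineer would, in place of code of your own. Each camera call takes 0.05 s, during which the arm holds its last target. There are 200 camera calls.

TASK

Make up the two stool-repair kits in their trays. Blue tray: the beech leg that lies on the open bench and the white glue bottle; red tray: the dark walnut leg, the marking gauge and the wax tin with the green lid. In each tray the leg lies across both bearers in the wide V notches, about centred, the gauge likewise with its beam across both bearers in the narrower notches, thumbscrew up and its block hanging in the gap, and the bottle or tin stands upright on the floor of the round hole.

Things in the scene. Friction and masses are not known exactly. Their poses are not given: they have to be found in the camera images.
- beech_leg_mid (a point): Pale turned beech stool leg, 205 mm long, 36 mm thick at the middle (at most 38, tapering to 30 before its thin tenon), 0.11 kg, lying on the bench. Point: on its axis at mid-length, 18 mm above the bench as it lies; y along the leg to the tenon; either way round will do. (The three spare legs in the plywood box at the near left are fixed, no part of the job.)
- walnut_leg_mid (a point): Dark brown turned walnut stool leg, 210 mm long, 36 mm thick at the middle, shaped like the beech one, 0.12 kg, lying on the bench. Point: on its axis at mid-length, 18 mm above the bench as it lies; y along the leg to the tenon; either way round will do.
- marking_gauge: Wooden marking gauge, rigid, 0.16 kg, standing on its red-brown block: 56 mm in x (grip here), 24 in y, 55 tall, brass thumbscrew on top to 70. Through its middle runs a pale beam along y, 200 mm long, 18 wide, its underside 18 mm and its top 37 mm above the block's underside. Origin: centre of the block's underside; z up. Either way round will do.
- glue_bottle: White round glue bottle with a yellow band and an orange nozzle cap, standing: body 44 mm diameter up to 56 mm high, 85 mm tall in all, 0.09 kg. Origin: centre of its underside; z up.
- wax_tin: Round wax tin, bright metal with a green lid, standing: 42 mm diameter (lid 44 mm, from 36 mm up), 50 mm tall, 0.11 kg. Origin: centre of its underside; z up.
- blue_tray: Kit tray, fixed: blue base 150 (x) x 242 (y) mm, top 12 mm over bench. Origin: underside centre, at bench height; z up. Two pale bearers 18 mm thick at x = -58 and 58, y -45 to 116, tops 46 mm over bench. V notches at y = -5: mouth 50, bottom 14 mm wide and 28 over bench (leg axis rests 45 over it). Flat notches at y = 79: mouth 42, bottom 26 wide, 34 over bench. Round hole: see red tray.
- red_tray: Kit tray, fixed, the same as the blue one but with a red base: same origin, axes, bearers and notches. Each tray also has a round hole at x = 0, y = -83 mm in a plywood block 66 mm square: 54 mm diameter with 3 mm chamfer, mouth 28 mm and floor 12 mm above the bench. In the blue tray the narrower gauge notches stay empty.
Things that resemble listed ones, but are neither listed nor needed, are in the scene too. What is meant by the glue_bottle is not purple, and is the larger of those in its own colour.

How it is judged:
At the end, for the whole second after the job is handed in: Legs in their V notches (mid within 25 mm along, 10 mm across), gauge upright in the red tray's narrow notches (25 mm along, 9 mm across), all along the notches within 0.1 rad and resting on both bearers; bottle and tin upright on the floor of their holes, within 9 mm; all at rest (x of beech_leg_mid in the frame of blue_tray between -0.025 and 0.025 m and y of beech_leg_mid in the frame of blue_tray between -0.015 and 0.005 m and z of beech_leg_mid in the frame of blue_tray between 0.04 and 0.051 m and angle between the y axis of beech_leg_mid and the x axis of blue_tray, either way round below 0.1 rad and x of glue_bottle in the frame of blue_tray between -0.009 and 0.009 m and y of glue_bottle in the frame of blue_tray between -0.092 and -0.074 m and z of glue_bottle in the frame of blue_tray between 0.008 and 0.016 m and angle between each of glue_bottle, wax_tin, marking_gauge's own z axis and vertical below 0.1 rad and linear speed of each of glue_bottle, wax_tin, marking_gauge below 0.02 m/s and x of walnut_leg_mid in the frame of red_tray between -0.025 and 0.025 m and y of walnut_leg_mid in the frame of red_tray between -0.015 and 0.005 m and z of walnut_leg_mid in the frame of red_tray between 0.04 and 0.051 m and angle between the y axis of each of walnut_leg_mid, marking_gauge and the x axis of red_tray, either way round below 0.1 rad and x of wax_tin in the frame of red_tray between -0.009 and 0.009 m and y of wax_tin in the frame of red_tray between -0.092 and -0.074 m and z of wax_tin in the frame of red_tray between 0.008 and 0.016 m and x of marking_gauge in the frame of red_tray between -0.025 and 0.025 m and y of marking_gauge in the frame of red_tray between 0.07 and 0.088 m and z of marking_gauge in the frame of red_tray between 0.012 and 0.021 m); the robot touches nothing.
It also fails if it takes over 125 s, if anything falls off the work surface, if the arm or the gripper's body presses on something with over 40 N, if the wrist force passes 120 N, or if a joint passes its speed limit or range.

## Working session

There is one attempt and no reset: what is moved stays moved. The work goes in short steps, Python scripts to look and compute and a tool call to move; the robot and the scene stay as the last step left them, time stands still between calls to the robot, and variables do not carry over. Pictures are saved under pics/ and viewed, at most 14 in all, crops included, and the job is handed in when it is done.

Besides the shell and the picture viewer there is one more tool, called after "Emit:" as name(argument=value, ...), one argument or row to a line, values as JSON. carry_out: Moves the arm, as the interface text tells. Its arguments: {"type":"object","properties":{"plan":{"type":"array"},"fingers":{"type":"number"},"squeeze":{"type":"number"}},"required":["plan"]}

```bash
mkdir -p pics; ls; python3 - <<'E'
from cell import bot
import cv2
for n in ("scene","side"):
    cv2.imwrite(f"pics/{n}0.png",cv2.resize(bot.snapshot(n),(800,600),interpolation=cv2.INTER_CUBIC))
    c=bot.camera_model(n);print(n,c)
cv2.imwrite("pics/wrist0.png",bot.snapshot("wrist"))
s=bot.sense();print(s,bot.pinch_z)
E
```

```text
pics
scene {'intrinsics': array([[535.12622665,   0.        , 285.13326278],
       [  0.        , 535.12622665, 209.84503161],
       [  0.        ,   0.        ,   1.        ]]), 'distortion': array([-0.02109929,  0.        ,  0.        ,  0.        ,  0.        ]), 'rvec': array([ 1.28001343, -2.10374418,  1.0186795 ]), 'tvec': array([0.18248965, 0.28349109, 1.37985455])}
side {'intrinsics': array([[405.03537176,   0.        , 271.65463794],
       [  0.        , 405.03537176, 200.33819687],
       [  0.        ,   0.        ,   1.        ]]), 'distortion': array([-0.07366847,  0.        ,  0.        ,  0.        ,  0.        ]), 'rvec': array([ 0.40335372, -2.67892937,  1.34885807]), 'tvec': array([0.43119411, 0.13576966, 0.97653658])}
{'t': 0.15, 'q': array([-1.32701219e+00,  1.26317117e-01, -4.03415752e-02,  1.40538125e+00,
       -1.99629721e-05,  1.57080976e+00]), 'dq': array([-0.00022216, -0.00164105,  0.00166726,  0.00027271,  0.00034826,
       -0.0011594 ]), 'tau': array([-2.71297278e-03, -4.36276567e+01,  3.53149080e+01,  1.36477168e-02,
       -9.43743089e-05, -8.61112994e-06]), 'tcp_pos': array([ 0.12664742, -0.5091983 ,  0.23068341]), 'orientation': array([ 9.92580979e-01,  1.21583771e-01, -8.55176717e-05, -6.15981751e-04]), 'ft_force': array([ 0.12904344,  0.85079087, -0.19876003]), 'ft_torque': array([-0.01093627,  0.04510619,  0.00657379]), 'finger_force': 0.0, 'finger_gap': 0.0857344483435249} 0.0187
```

View pics/scene0.png

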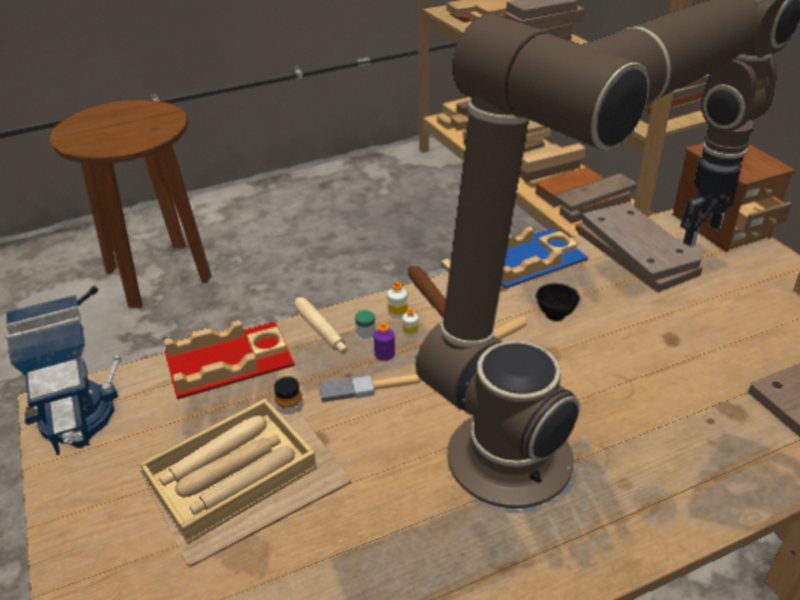

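View pics/side0.png

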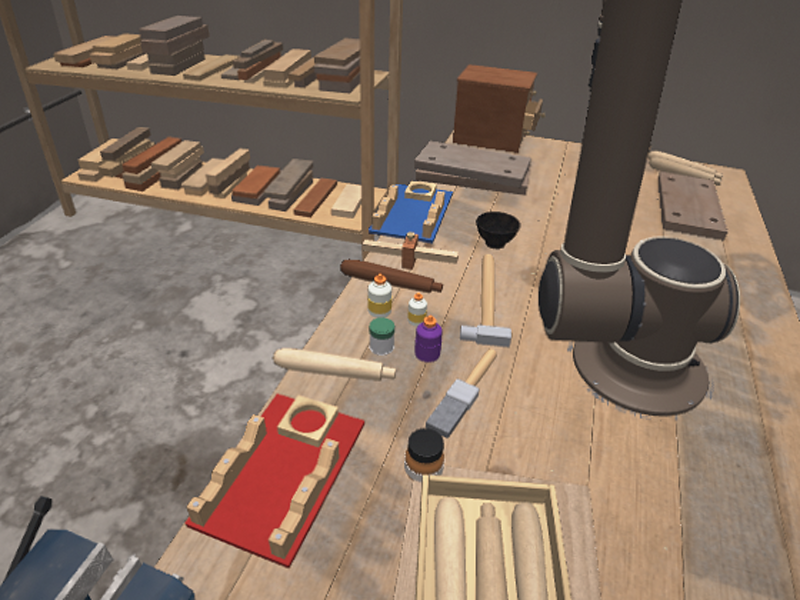

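The side view shows everything. Red tray corners are at about (284,397), (364,420), (288,562) and (189,522). The blue tray is at (371–453,183–240), and the gauge block is at (409,250). The walnut leg runs (341,268)–(441,288) and the beech leg (275,357)–(395,373). The big white bottle is at (379,295) and the tin at (381,336). Decoys are the small white bottle, the purple bottle and the leg on the far board.

```bash
cat > h.py <<'E'
from cell import bot
import numpy as np, cv2
from scipy.spatial.transform import Rotation as R
def ray(cam,px,z):
    """pixels -> world points on plane z"""
    K,D=cam["intrinsics"],cam["distortion"]
    n=cv2.undistortPoints(np.array(px,float).reshape(-1,1,2),K,D)[:,0]
    Rm=cv2.Rodrigues(np.array(cam["rvec"]))[0]; c=-Rm.T@np.array(cam["tvec"]).ravel()
    d=np.c_[n,np.ones(len(n))]@Rm
    z=np.broadcast_to(z,len(d))
    return c+d*((z-c[2])/d[:,2])[:,None]
def proj(cam,P):
    return cv2.projectPoints(np.array(P,float).reshape(-1,1,3),cam["rvec"],cam["tvec"],cam["intrinsics"],cam["distortion"])[0][:,0]
def shot(fn,n="wrist"):
    cam=bot.camera_model(n); im=bot.snapshot(n); cv2.imwrite("pics/"+fn+".png",im)
    import pickle; pickle.dump(cam,open("pics/"+fn+".pkl","wb")); return im,cam
def load(fn):
    import pickle; return pickle.load(open("pics/"+fn+".pkl","rb"))
E
python3 - <<'E'
from h import *
np.set_printoptions(precision=3,suppress=True)
c=bot.camera_model("side")
d={"red":([(284,397),(364,420),(288,562),(189,522)],.012),"blue":([(399,183),(453,186),(437,240),(371,236)],.012),
"gauge":([(364,247),(458,256)],.03),"gblock":([(409,250)],.028),"walnut":([(341,268),(441,288)],.018),"beech":([(275,357),(395,373)],.018),"bot":([(379,296)],.028),"tin":([(381,336)],.025),"boards":([(417,147),(530,160),(527,187)],.03),
"small":([(417,308)],.02),"purple":([(428,340)],.025),"bowl":([(497,230)],.03),"hole red":([(307,420)],.028),"hole blue":([(421,190)],.028)}
for k,(p,z) in d.items(): print(k,ray(c,np.array(p)*.7,z)[:,:2].tolist())
w=bot.camera_model("wrist");s=bot.sense()
Rm=cv2.Rodrigues(w["rvec"])[0];C=-Rm.T@w["tvec"].ravel()
T=R.from_quat(s["orientation"]).as_matrix()
print("cam in tool",T.T@(C-s["tcp_pos"]),T.T@Rm.T,T, w["intrinsics"])
E
```

```text
red [[0.5422641907333949, 0.25544059838154776], [0.4096830094678874, 0.26112733570336], [0.4267776939000537, 0.4974651314612142], [0.5680686994085992, 0.4880813440617681]]
blue [[0.5715390884075179, -0.5033801942912584], [0.43592497055275237, -0.5315556888474458], [0.4176525205948473, -0.264616213074957], [0.5599431638783925, -0.2352411762694444]]
gauge [[0.5513526983036213, -0.16172671701295338], [0.35781089660945553, -0.18950250393890988]]
gblock [[0.4598838420049142, -0.18283984732327951]]
walnut [[0.5765620515326805, -0.09126394721344844], [0.37010950737273707, -0.08756485169743444]]
beech [[0.5908655768762471, 0.18387057275415675], [0.3913162221817078, 0.1588220141653499]]
bot [[0.4725218178497007, -0.01441828766897002]]
tin [[0.4369565023281753, 0.0877800298291499]]
boards [[0.5751741917010296, -0.7015816652693847], [0.2603418498549459, -0.7197376686645338], [0.2524281908662274, -0.551725807301231]]
small [[0.39847640296495423, -0.011344177435213654]]
purple [[0.35771957840693436, 0.07324273419484606]]
bowl [[0.29559349216672115, -0.31837791013021843]]
hole red [[0.48410581925891516, 0.29906611998112775]]
hole blue [[0.5015674785904192, -0.45309350284587624]]
cam in tool [ 0.067 -0.001 -0.143] [[ 0.    -0.965 -0.263]
 [ 1.     0.001 -0.001]
 [ 0.001 -0.263  0.965]] [[ 0.97   0.241 -0.   ]
 [ 0.241 -0.97   0.001]
 [-0.    -0.001 -1.   ]] [[351.422   0.    283.067]
 [  0.    351.422 204.332]
 [  0.      0.      1.   ]]
```

View pics/wrist0.png

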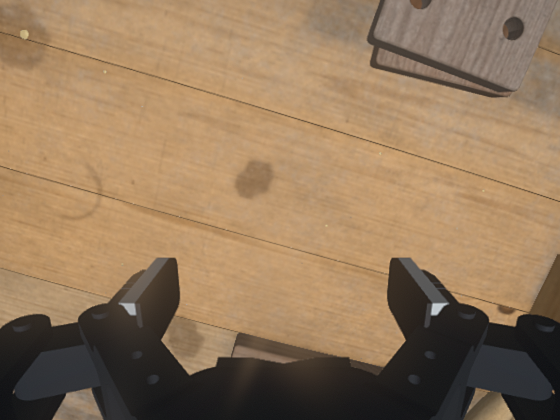

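The wrist camera shows bare bench and the board corner. I'll survey from above, starting with the blue tray.

Emit:
carry_out(
  plan=[
    [1,0,-0.5,0,0,0.0389],
    [1,0,-0.5,0,0,0.0389],
    [1,-0.39,0,0,0,0],
    [1,-0.39,0,0,0,0],
    [1,-0.39,0,0,0,0],
    [1,-0.39,0,0,0,0],
    [1,-0.39,0,0,0,0],
    [1,-0.39,0,0,0,0],
    [1,-0.39,0,0,0,0],
    [1,-0.39,0,0,0,0],
    [1,-0.39,0,0,0,0],
    [1,-0.39,0,0,0,0],
  ],
  fingers=0.3,
)

```text
t: 1.35
tcp_pos: [0.4868, -0.3811, 0.2609]
orientation: [1.0, -0.0, -0.0, -0.0]
ft_force: [0.7, -0.7, 0.8]
finger_gap: 0.0556
finger_force: 0.0
```

```bash
python3 -c "
from h import *
shot('w1')"
```

Emit:
carry_out(
  plan=[
    [0,-1,0,0,0,0],
    [0,-1,0,0,0,0],
    [0,-1,0,0,0,0],
    [0,-1,0,0,0,0],
    [0,-1,0,0,0,0],
    [0,-1,0,0,0,0],
    [0,-1,0,0,0,0],
    [0,-1,0,0,0,0],
    [0,-1,0,0,0,0],
    [0,-1,0,0,0,0],
    [0,0,0,0,0,0],
  ],
)

```text
t: 2.5
tcp_pos: [0.4855, -0.0793, 0.2613]
orientation: [1.0, 0.002, -0.0, -0.0]
ft_force: [-0.1, -1.1, 0.2]
finger_gap: 0.0554
finger_force: 0.0
```

```bash
python3 -c "
from h import *
shot('w2')"
```

Emit:
carry_out(
  plan=[
    [0,-1,0,0,0,0],
    [0,-1,0,0,0,0],
    [0,-1,0,0,0,0],
    [0,-1,0,0,0,0],
    [0,-1,0,0,0,0],
    [0,-1,0,0,0,0],
    [0,-1,0,0,0,0],
    [0,-1,0,0,0,0],
    [0,-1,0,0,0,0],
    [0,-1,0,0,0,0],
    [0,0,0,0,0,0],
  ],
)

```text
t: 3.65
tcp_pos: [0.481, 0.1042, 0.2703]
orientation: [0.996, 0.08, -0.004, -0.045]
ft_force: [0.9, -0.0, 0.2]
finger_gap: 0.0556
finger_force: 0.0
```

```bash
python3 -c "
from h import *
shot('w3')
s=bot.sense();print(s['t'],s['tcp_pos'],s['orientation'],s['finger_gap'])"
```

```text
3.7 [0.48105353 0.10347641 0.2700913 ] [ 0.99583694  0.0794171  -0.00382837 -0.04457653] 0.05545690717164948
```

View pics/w1.png

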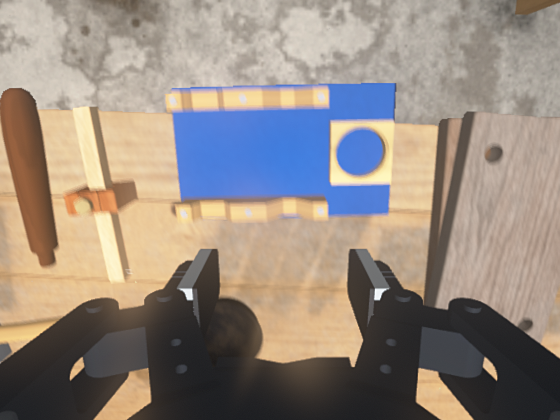

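View pics/w2.png

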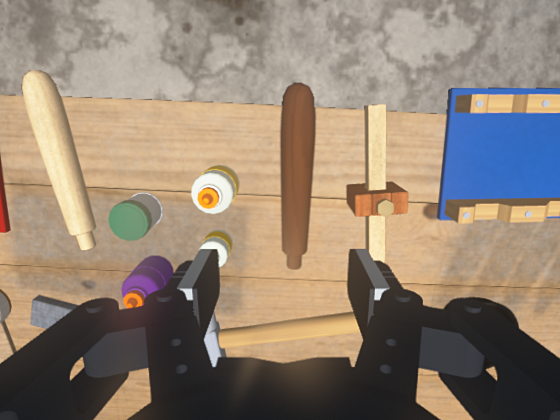

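View pics/w3.png

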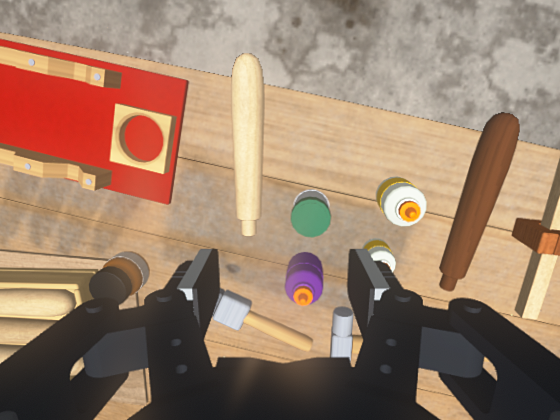

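w1 shows the blue tray (hole at (361,152)) and the gauge at (95,200). w2 shows the beech leg (37,80)–(88,245), tin (130,217), bottle (210,198), walnut leg (298,90)–(294,265) and gauge. w3 shows the red tray hole at (141,137). The last move stopped short and tilted, so I'm checking the joints.

```bash
python3 - <<'E'
from h import *
np.set_printoptions(precision=4,suppress=True)
s=bot.sense();print(s['q'],s['dq'],s['tcp_pos'],R.from_quat(s['orientation']).as_matrix(),s['ft_force'])
E
```

```text
[ 0.1582  0.0658 -0.0241  1.4815  0.0895  3.1406] [-0.0155 -0.0037 -0.0088 -0.0022 -0.0096  0.0005] [0.4811 0.1035 0.2701] [[ 0.9874  0.1578 -0.0147]
 [ 0.1585 -0.9834  0.0882]
 [-0.0005 -0.0894 -0.996 ]] [-0.4165 -0.1095 -0.3448]
```

Joint 6 is at its limit, so I'll work with the flipped yaw (tool x toward −x), which suits the whole bench. Turning now.

Emit:
carry_out(
  plan=[
    [0,0,0,-0.0286,0,0],
    [0,0,0,0,0,-0.045],
    [0,0,0,0,0,-0.045],
    [0,0,0,0,0,-0.045],
    [0,0,0,0,0,-0.045],
    [0,0,0,0,0,-0.045],
    [0,0,0,0,0,-0.045],
    [0,0,0,0,0,-0.045],
    [0,0,0,0,0,-0.045],
    [0,0,0,0,0,-0.045],
    [0,0,0,0,0,-0.045],
    [0,0,0,0,0,-0.045],
  ],
)

```text
t: 4.9
tcp_pos: [0.4835, 0.0888, 0.2699]
orientation: [0.646, 0.763, 0.003, -0.004]
ft_force: [-0.4, 0.4, 0.3]
finger_gap: 0.0557
finger_force: 0.0
```

Emit:
carry_out(
  plan=[
    [0,0,0,0,0,-0.045],
    [0,0,0,0,0,-0.045],
    [0,0,0,0,0,-0.045],
    [0,0,0,0,0,-0.045],
    [0,0,0,0,0,-0.045],
    [0,0,0,0,0,-0.045],
    [0,0,0,0,0,-0.045],
    [0,0,0,0,0,-0.045],
    [0,0,0,0,0,-0.045],
    [0,0,0,0,0,-0.045],
    [0,0,0,0,0,0],
  ],
)

```text
t: 6.0
tcp_pos: [0.4834, 0.0888, 0.2698]
orientation: [-0.002, 1.0, 0.005, -0.001]
ft_force: [-0.1, 0.2, -0.1]
finger_gap: 0.0558
finger_force: 0.0
```

```bash
python3 - <<'E'
from h import *
np.set_printoptions(precision=4,suppress=True)
im,cam=shot('w4')
s=bot.sense();print(s['t'],s['q'],s['tcp_pos']);print(R.from_quat(s['orientation']).as_matrix())
c1,c2,c3=load('w1'),load('w2'),load('w3')
def P(n,c,p,z): 
    r=ray(c,p,z)[:,:2]; print(n,r.tolist())
P('beech w2',c2,[(37,72),(86,247)],.018);P('beech w3',c3,[(247,55),(249,235)],.018)
P('walnut w2',c2,[(298,84),(294,268)],.018);
P('gauge beam w1',c1,[(87,108),(117,280)],.037);P('gauge beamtop w2',c2,[(376,105)],.037);P('thumb',c2,[(385,207)],.07);P('thumb1',c1,[(82,203)],.07)
P('bottle',c2,[(208,198)],.085);P('bottle',c3,[(410,211)],.085)
P('tin',c2,[(130,219)],.05);P('tin',c3,[(311,214)],.05)
P('bluehole',c1,[(361.7,153)],.028);P('blue corners w1',c1,[(396,84),(388,215)],.012);P('blue left w2',c2,[(446,88),(439,219)],.012)
P('redhole',c3,[(141,138)],.028)
E
```

```text
6.05 [ 0.1755  0.0667 -0.0211  1.484   0.0104  0.1747] [0.4835 0.0889 0.2699]
[[-1.     -0.0007 -0.0028]
 [-0.0008  0.9999  0.0101]
 [ 0.0028  0.0101 -0.9999]]
beech w2 [[0.5918017125778103, 0.18443957802753833], [0.3927078885715857, 0.15822041582786747]]
beech w3 [[0.5921580131423425, 0.18556590426733374], [0.3906782980250729, 0.1558467752982498]]
walnut w2 [[0.5774944378955237, -0.09334745570599981], [0.3674181754335032, -0.09152188811287662]]
gauge beam w1 [[0.5556742286173749, -0.17875301327402102], [0.36160263862640674, -0.1859628620768681]]
gauge beamtop w2 [[0.5565186122367659, -0.1719245191502472]]
thumb [[0.45852153670197743, -0.17934976931856889]]
thumb1 [[0.46360434382509097, -0.1786294541294242]]
bottle [[0.47088827872880323, -0.007554049883278555]]
bottle [[0.47124761300295187, -0.0019594240611721936]]
tin [[0.4385560624786571, 0.08537778530717893]]
tin [[0.44036196425462604, 0.08836968284258206]]
bluehole [[0.5077151111433755, -0.46408320210941145]]
blue corners w1 [[0.579576393503447, -0.5004965316839779], [0.43342450153046763, -0.5027733847250203]]
blue left w2 [[0.5755149517061577, -0.2530759042345712], [0.42777575595248013, -0.26242888756374905]]
redhole [[0.48644070833966896, 0.29262017757197023]]
```

View pics/w4.png

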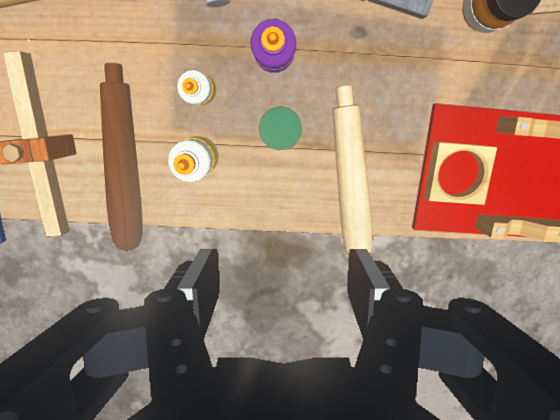

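w4 is static. It shows walnut (113,64)–(127,249), bottle cap (184,163), tin lid (280,128), beech tenon (345,86), gauge beam (14,52)–(55,235) and the red hole block at (461,173).

```bash
python3 - <<'E'
from h import *
c=load('w4')
def P(n,p,z): print(n,np.round(ray(c,p,z)[:,:2],4).tolist())
P('beech',[(345,86),(351,170)],.018);P('beech axis sides mid',[(334,170),(368,170)],.018);P('walnut',[(113,64),(127,249)],.018)
P('gauge',[(14,52),(55,235)],.037);P('thumb',[(12,152)],.07);P('bottle',[(184,163)],.085);P('tin',[(280,128)],.05)
P('redholeblock',[(437,142),(497,147),(488,205),(430,199)],.028);P('redcorners',[(434,104),(414,228)],.012)
E
```

```text
beech [[0.392, 0.1588], [0.4834, 0.1699]]
beech axis sides mid [[0.4835, 0.1505], [0.4833, 0.1894]]
walnut [[0.3695, -0.0892], [0.5803, -0.0964]]
gauge [[0.3583, -0.1829], [0.5558, -0.17]]
thumb [[0.4566, -0.1775]]
bottle [[0.466, -0.0014]]
tin [[0.4353, 0.0888]]
redholeblock [[0.4501, 0.2616], [0.4548, 0.3309], [0.5218, 0.3308], [0.5148, 0.2608]]
redcorners [[0.4094, 0.2607], [0.5553, 0.2523]]
```

Emit:
carry_out(
  plan=[
    [-0.1,0.91,0,0.0032,0,0],
    [-0.1,0.91,0,0,0,0],
    [-0.1,0.91,0,0,0,0],
    [0,0,1,0,0,-0.043],
    [0,0,1,0,0,0],
    [0,0,1,0,0,0],
    [0,0,1,0,0,0],
    [0,0,1,0,0,0],
    [0,0,1,0,0,0],
    [0,0,0.7,0,0,0],
    [0,0,0,0,0,0],
  ],
  fingers=0.45,
  squeeze=40,
)

```text
t: 7.15
tcp_pos: [0.4894, 0.1702, 0.0661]
orientation: [-0.068, 0.998, -0.001, -0.004]
ft_force: [-0.0, -0.4, 0.3]
finger_gap: 0.062
finger_force: 0.0
```

```bash
python3 - <<'E'
from h import *
np.set_printoptions(precision=4,suppress=True)
s=bot.sense();print(s['t'],s['q'],s['tcp_pos']);print(R.from_quat(s['orientation']).as_matrix())
im,cam=shot('w5')
E
```

```text
7.15 [ 0.3342  0.1727 -0.3521  1.0544  0.001   0.198 ] [0.4894 0.1702 0.0661]
[[-0.9907 -0.1358 -0.0082]
 [-0.1358  0.9907 -0.0018]
 [ 0.0083 -0.0007 -1.    ]]
```

View pics/w5.png

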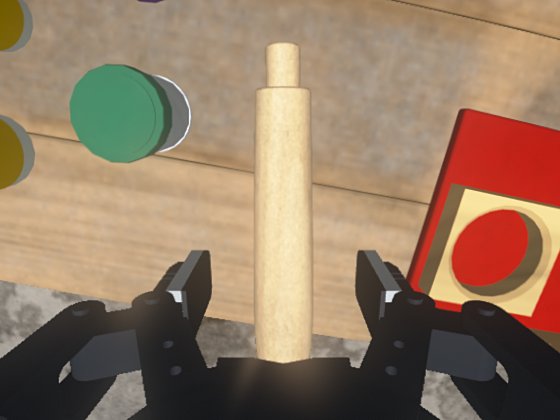

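The leg is centred between the fingers. Descending to grip, then lifting.

Emit:
carry_out(
  plan=[
    [-0.05,0,1,0,-0.0026,0],
    [-0.05,0,1,0,0,0],
    [0,0,0,0,0,0],
  ],
)

```text
t: 7.5
tcp_pos: [0.4932, 0.171, 0.0075]
orientation: [-0.069, 0.998, -0.0, 0.001]
ft_force: [-0.2, -0.2, -0.1]
finger_gap: 0.0622
finger_force: 0.0
```

Emit:
carry_out(
  plan=[
    [0,0,0,0,0,0],
    [0,0,0,0,0,0],
    [0,0,0,0,0,0],
    [0,0,0,0,0,0],
    [0,0,0,0,0,0],
  ],
  fingers=-1,
)

```text
t: 8.0
tcp_pos: [0.4962, 0.1721, 0.0117]
orientation: [-0.069, 0.998, 0.001, 0.005]
ft_force: [-1.3, -0.1, 6.7]
finger_gap: 0.0328
finger_force: 40.2
```

Emit:
carry_out(
  plan=[
    [0,0,-1,0,0,0],
    [0,0,-1,0,0,0],
    [0,0,-1,0,0,0],
    [0,0,-1,0,0,0],
    [0,0,-1,0,0,0],
    [0,0,-1,0,0,0.034],
    [0,-1,-1,0,0,0],
    [0,-1,-1,0,0,0],
    [0,-1,0,0,0,0],
    [0,-1,0,0,0,0],
    [0,-1,0,0,0,0],
    [0,-1,0,0,0,0],
  ],
)

```text
t: 9.2
tcp_pos: [0.4992, -0.0097, 0.2503]
orientation: [-0.016, 1.0, 0.001, 0.004]
ft_force: [0.0, 0.5, -0.8]
finger_gap: 0.0331
finger_force: 40.4
```

Emit:
carry_out(
  plan=[
    [0,-1,0,0,0,0],
    [0,-1,0,0,0,0],
    [0,-1,0,0,0,0],
    [0,-1,0,0,0,0],
    [0,-1,0,0,0,0],
    [0,-1,0,0,0,0],
    [0,-1,0,0,0,0],
    [0,0,0,0,0,0],
    [0,0,0,0,0,0],
  ],
)

```text
t: 10.1
tcp_pos: [0.5059, -0.2188, 0.2494]
orientation: [-0.015, 1.0, 0.001, 0.003]
ft_force: [-0.1, 0.5, -0.8]
finger_gap: 0.0329
finger_force: 40.4
```

```bash
python3 - <<'E'
from h import *
np.set_printoptions(precision=4,suppress=True)
s=bot.sense();print(s['t'],s['q'],s['tcp_pos'],s['finger_gap']);print(R.from_quat(s['orientation']).as_matrix())
im,cam=shot('w6')
E
```

```text
10.1 [-0.4103  0.1729  0.0551  1.448   0.0038 -0.4412] [ 0.5059 -0.2188  0.2494] 0.03293197081801692
[[-0.9995 -0.0309  0.006 ]
 [-0.0309  0.9995  0.0015]
 [-0.0061  0.0013 -1.    ]]
```

View pics/w6.png

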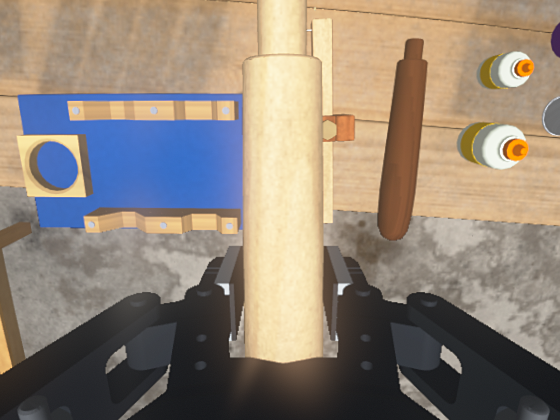

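The leg is held at a gap of 33 mm. In w6 the blue hole block corners are (17,135), (86,135), (89,196) and (26,197). The bearer screws are at (75,110), (153,110), (226,110), (92,225), (162,224) and (231,224).

```bash
cat >> h.py <<'E'
def fit_tray(cam,obs,x0):
    """obs: list of (tray xyz, pixel); fits x,y,yaw by reprojection"""
    from scipy.optimize import least_squares
    L=np.array([o[0] for o in obs],float);p=np.array([o[1] for o in obs],float)
    def world(v,L):
        c,s=np.cos(v[2]),np.sin(v[2]); return np.c_[v[0]+c*L[:,0]-s*L[:,1],v[1]+s*L[:,0]+c*L[:,1],L[:,2]]
    f=lambda v:(proj(cam,world(v,L))-p).ravel()
    r=least_squares(f,x0,loss="soft_l1"); v=r.x
    for n,q in dict(V=(0,-.005,0),gauge=(0,.079,0),hole=(0,-.083,0)).items(): print(n,np.round(world(v,np.array([q]))[0],4))
    print("tray",np.round(v,4)); print("res",np.round(f(v),1)); return v
E
python3 - <<'E'
from h import *
c=load('w6')
P=lambda p,z:print(np.round(ray(c,p,z)[:,:2],4).tolist())
P([(75,110),(153,110),(226,110),(92,225),(162,224),(231,224)],.046)
# the camera looks from robot side: upper image = near robot (-x)
h=.033
obs=[((-h,-.083-h,.028),(17,135)),((-h,-.083+h,.028),(86,135)),((h,-.083+h,.028),(89,196)),((h,-.083-h,.028),(26,197)),
((-.075,-.121,.012),(19,95)),
((-.067,-.045,.046),(68,101)),((-.067,.116,.046),(235,101)),((-.049,-.045,.046),(69,119))]
fit_tray(c,obs,[.5,-.38,.03])
E
```

```text
[[0.4466, -0.421], [0.4451, -0.3443], [0.4434, -0.274], [0.564, -0.4171], [0.5604, -0.3423], [0.5581, -0.27]]
V [ 0.5042 -0.385   0.    ]
gauge [ 0.5024 -0.301   0.    ]
hole [ 0.5059 -0.463   0.    ]
tray [ 0.5041 -0.38    0.0219]
res [ 0.6  0.3 -7.6  0.  -2.2  0.7  2.5 -0.7 -1.8 -0.8  0.5 -0.1 -0.1 -0.3
  2.   0.9]
```

Emit:
carry_out(
  plan=[
    [0.1,-1,0,0,0,0],
    [0,-1,0,0,0,0],
    [0,-1,0,0,0,0],
    [0,-1,0,0,0,0],
    [0,-1,1,0,0,0.003],
    [0,-0.53,1,0,0,0],
    [0,0,1,0,0,0],
    [0,0,1,0,0,0],
    [0,0,1,0,0,0],
    [0,0,0,0,0,0],
    [0,0,0,0,0,0],
  ],
)

```text
t: 11.25
tcp_pos: [0.5093, -0.3832, 0.0992]
orientation: [-0.012, 1.0, 0.001, 0.002]
ft_force: [0.1, -0.2, -0.4]
finger_gap: 0.0333
finger_force: 40.4
```

```bash
python3 - <<'E'
from h import *
np.set_printoptions(precision=4,suppress=True)
s=bot.sense();print(s['t'],s['tcp_pos'],s['finger_gap']);print(R.from_quat(s['orientation']).as_matrix()[:,:2].T)
E
```

```text
11.25 [ 0.5093 -0.3832  0.0992] 0.03327614590657509
[[-0.9997 -0.0243 -0.005 ]
 [-0.0243  0.9997  0.0017]]
```

Emit:
carry_out(
  plan=[
    [0,-0.06,0.5,0,0,0],
    [0,0,0.5,0,0,0],
    [0,0,0.4,0,0,0],
    [0,0,0.3,0,0,0],
    [0,0,0.2,0,0,0],
    [0,0,0,0,0,0],
    [0,0,0,0,0,0],
  ],
)

```text
t: 11.95
tcp_pos: [0.5097, -0.3864, 0.042]
orientation: [-0.011, 1.0, 0.0, 0.003]
ft_force: [-0.3, -2.2, 0.5]
finger_gap: 0.0329
finger_force: 40.5
```

Emit:
carry_out(
  plan=[
    [0,0,0.1,0,0,0],
    [0,0,0,0,0,0],
  ],
)

```text
t: 12.15
tcp_pos: [0.5102, -0.3872, 0.0403]
orientation: [-0.011, 1.0, -0.001, 0.004]
ft_force: [-0.3, -3.1, 4.9]
finger_gap: 0.0329
finger_force: 41.1
```

Emit:
carry_out(
  plan=[
    [0,0,0,0,0,0],
    [0,0,0,0,0,0],
    [0,0,0,0,0,0],
  ],
  fingers=0.2,
)

```text
t: 12.45
tcp_pos: [0.5093, -0.3855, 0.0382]
orientation: [-0.012, 1.0, 0.001, 0.002]
ft_force: [0.4, 0.3, -0.4]
finger_gap: 0.0516
finger_force: 0.0
```

Emit:
carry_out(
  plan=[
    [0,0,-1,0,0,0],
    [0,0,-1,0,0,0],
    [0,0,-1,0,0,0],
    [0,0,-1,0,0,0],
    [0,0.8,-1,0,0,0],
    [0,1,-0.5,0,0,0],
    [0,1,0,0,0,0],
    [0,1,0,0,0,0],
    [0,1,0,0,0,0.01],
    [0,0,0,0,0,0],
    [0,0,0,0,0,0],
  ],
)

```text
t: 13.55
tcp_pos: [0.5053, -0.2417, 0.2037]
orientation: [0.003, 1.0, 0.001, 0.003]
ft_force: [-0.2, -0.4, -0.1]
finger_gap: 0.0511
finger_force: 0.0
```

```bash
python3 - <<'E'
from h import *
np.set_printoptions(precision=4,suppress=True)
s=bot.sense();print(s['t'],s['q'],s['tcp_pos'],s['finger_gap']);print(R.from_quat(s['orientation']).as_matrix())
im,cam=shot('w7')
E
```

```text
13.55 [-0.4479  0.1898 -0.0242  1.3525  0.0034 -0.4414] [ 0.5053 -0.2417  0.2037] 0.051095488458528876
[[-1.      0.0065  0.0053]
 [ 0.0065  1.      0.0012]
 [-0.0053  0.0012 -1.    ]]
```

View pics/w7.png

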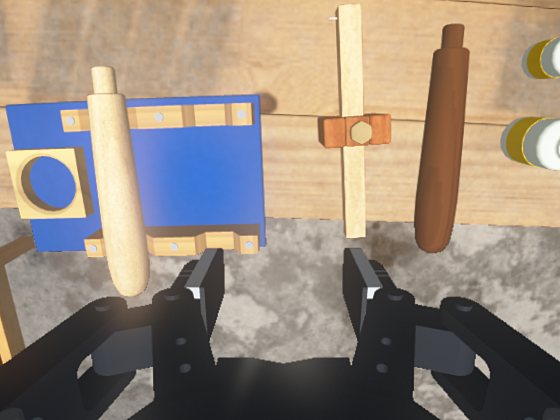

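The beech leg sits in both V notches, ends at (103,66) and (135,295). The gauge thumbscrew is at (361,131), with the beam from (347,5) to (355,238). The walnut leg runs (453,24)–(432,252).

```bash
python3 - <<'E'
from h import *
c=load('w7')
P=lambda n,p,z:print(n,np.round(ray(c,p,z)[:,:2],4).tolist())
P('beech',[(103,66),(135,295)],.045)
P('gauge',[(347,5),(355,238)],.037);P('thumb',[(361,131)],.07);P('blocktop',[(320,121),(388,119),(389,145),(326,147)],.055);P('walnut',[(453,24),(432,252)],.018)
E
```

```text
beech [[0.4039, -0.387], [0.6125, -0.3849]]
gauge [[0.3588, -0.1883], [0.5578, -0.173]]
thumb [[0.4566, -0.1798]]
blocktop [[0.4495, -0.2102], [0.448, -0.1549], [0.469, -0.1526], [0.4705, -0.2048]]
walnut [[0.3681, -0.0919], [0.5812, -0.0891]]
```

Emit:
carry_out(
  plan=[
    [0.77,1,0,0,0,-0.0245],
    [0.7,1.1,1,0,0,0],
    [0,0,1,0,0,0],
    [0,0,1,0,0,0],
    [0,0,0.8,0,0,0],
    [0,0,0,0,0,0],
  ],
  fingers=0.75,
)

```text
out of range: row 2 has 1.1, outside -1 to 1
```

Emit:
carry_out(
  plan=[
    [0.77,1,0,0,0,-0.0245],
    [0.77,1,1,0,0,0],
    [0,0,1,0,0,0],
    [0,0,1,0,0,0],
    [0,0,0.8,0,0,0],
    [0,0,0,0,0,0],
  ],
  fingers=0.75,
)

```text
t: 14.2
tcp_pos: [0.4556, -0.1835, 0.0862]
orientation: [-0.034, 0.999, 0.002, -0.0]
ft_force: [-0.3, 0.4, 0.9]
finger_gap: 0.0748
finger_force: 0.0
```

Emit:
carry_out(
  plan=[
    [-0.12,0.1,0.8,0,0,0],
    [0,0,0.8,0,0,0],
    [0,0,0.74,0,0,0],
    [0,0,0,0,0,0],
  ],
)

```text
t: 14.6
tcp_pos: [0.4604, -0.1803, 0.0178]
orientation: [-0.034, 0.999, 0.001, 0.001]
ft_force: [-0.4, 0.2, -0.1]
finger_gap: 0.0749
finger_force: 0.0
```

Emit:
carry_out(
  plan=[
    [0,0,0,0,0,0],
    [0,0,0,0,0,0],
    [0,0,0,0,0,0],
    [0,0,0,0,0,0],
    [0,0,0,0,0,0],
  ],
  fingers=-1,
)

```text
t: 15.1
tcp_pos: [0.4629, -0.1808, 0.021]
orientation: [-0.034, 0.999, -0.0, 0.004]
ft_force: [-0.9, -1.3, 6.1]
finger_gap: 0.0548
finger_force: 43.7
```

Emit:
carry_out(
  plan=[
    [0,0,-1,0,0,0],
    [0,0,-1,0,0,0],
    [0,0,-1,0,0,0],
    [0,0,-1,0,0,0],
    [-0.3,1,-1,0,0,0.0414],
    [-0.3,1,-1,0,0,0],
    [-0.3,1,-1,0,0,0],
    [0,1,-0.6,0,0,0],
    [0,1,0,0,0,0],
    [0,1,0,0,0,0],
    [0,1,0,0,0,0],
    [0,1,0,0,0,0],
  ],
)

```text
t: 16.3
tcp_pos: [0.4979, 0.0598, 0.2483]
orientation: [0.031, 1.0, 0.001, 0.003]
ft_force: [0.0, -0.3, -1.1]
finger_gap: 0.0548
finger_force: 43.2
```

Emit:
carry_out(
  plan=[
    [0,1,0,0,0,0],
    [0,1,0,0,0,0],
    [0,1,0,0,0,0],
    [0,1,0,0,0,0],
    [0,1,0,0,0,0],
    [0,1,0,0,0,0],
    [0,0,0,0,0,0],
    [0,0,0,0,0,0],
  ],
)

```text
t: 17.1
tcp_pos: [0.5089, 0.2386, 0.248]
orientation: [0.03, 1.0, 0.0, 0.002]
ft_force: [0.1, -0.3, -1.3]
finger_gap: 0.0545
finger_force: 43.3
```

```bash
python3 - <<'E'
from h import *
np.set_printoptions(precision=4,suppress=True)
s=bot.sense();print(s['t'],s['q'],s['tcp_pos'],s['finger_gap']);print(R.from_quat(s['orientation']).as_matrix())
im,cam=shot('w8')
E
```

```text
17.1 [ 0.4391  0.1941  0.0778  1.4498 -0.0013  0.4991] [0.5089 0.2386 0.248 ] 0.05450066832766958
[[-0.9982  0.06    0.0048]
 [ 0.06    0.9982  0.0008]
 [-0.0047  0.0011 -1.    ]]
```

View pics/w8.png

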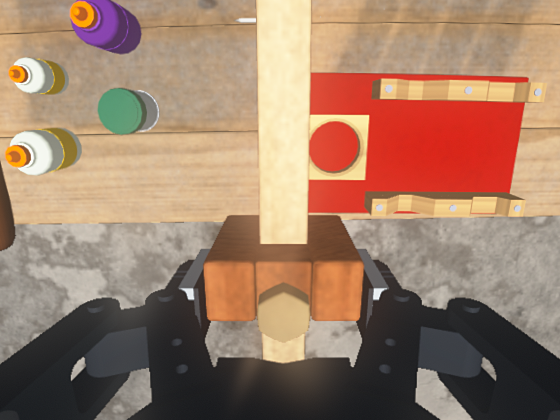

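The gauge is held square. Red tray: block corners at (369,115) and (365,180), near screws (389,90), (470,90), (538,92), and far screws (379,208), (454,208), (517,208).

```bash
python3 - <<'E'
from h import *
c=load('w8');ys=(-.039,.0367,.108)
obs=[((-.033,-.05,.028),(369,115)),((.033,-.05,.028),(365,180)),((-.075,.121,.012),(527,76))]
obs+=[((-.058,y,.046),p) for y,p in zip(ys,[(389,90),(470,90),(538,92)])]
obs+=[((.058,y,.046),p) for y,p in zip(ys,[(379,208),(454,208),(517,208)])]
fit_tray(c,obs,[.49,.38,-.06])
print(ray(c,[(121,110)],.05),ray(c,[(16,154)],.085))
E
```

```text
V [0.4912 0.3738 0.    ]
gauge [0.4964 0.4576 0.    ]
hole [0.4864 0.2959 0.    ]
tray [ 0.4915  0.3788 -0.0619]
res [ 1.   0.8  0.9  0.1  3.   0.7 -1.2 -0.8 -3.7  0.4 -0.2  0.   0.1 -0.5
 -2.5 -0.4  0.9 -0.3]
[[0.43463489 0.0903544  0.05      ]] [[0.46598054 0.00353256 0.085     ]]
```

Emit:
carry_out(
  plan=[
    [0.25,1,0,0,0,0],
    [0.25,1,0,0,0,0],
    [0.25,1,0,0,0,0],
    [0,1,0,0,0,0],
    [0,1,0,0,0,0],
    [0,1,1,0,0,0],
    [0,1,1,0,0,0],
    [0,0.27,1,0,0,0],
    [0,0,1,0,0,0],
    [0,0,0.9,0,0,0],
    [0,0,0,0,0,0],
    [0,0,0,0,0,0],
  ],
)

```text
t: 18.35
tcp_pos: [0.5012, 0.4565, 0.102]
orientation: [0.031, 1.0, 0.0, 0.002]
ft_force: [-0.6, -0.1, -2.4]
finger_gap: 0.0546
finger_force: 43.3
```

Down 65 mm, slowly at the end.

Emit:
carry_out(
  plan=[
    [0.05,0.05,0.6,0,0,0],
    [0,0,0.6,0,0,0],
    [0,0,0.4,0,0,0],
    [0,0,0.3,0,0,0],
    [0,0,0.2,0,0,0],
    [0,0,0,0,0,0],
    [0,0,0,0,0,0],
  ],
)

```text
t: 19.05
tcp_pos: [0.5002, 0.4594, 0.0391]
orientation: [0.031, 1.0, 0.001, 0.003]
ft_force: [-0.2, 0.3, -1.8]
finger_gap: 0.0546
finger_force: 43.3
```

Emit:
carry_out(
  plan=[
    [0,-0.04,0.1,0,0,0],
    [0,0,0,0,0,0],
    [0,0,0,0,0,0],
  ],
)

```text
t: 19.35
tcp_pos: [0.5005, 0.4585, 0.0369]
orientation: [0.031, 1.0, 0.002, 0.004]
ft_force: [-0.7, -0.6, 5.6]
finger_gap: 0.0548
finger_force: 44.0
```

Emit:
carry_out(
  plan=[
    [0,0,0,0,0,0],
    [0,0,0,0,0,0],
    [0,0,0,0,0,0],
  ],
  fingers=0.65,
)

```text
t: 19.65
tcp_pos: [0.4997, 0.4578, 0.035]
orientation: [0.031, 1.0, 0.001, 0.002]
ft_force: [-0.4, -0.2, 0.3]
finger_gap: 0.0707
finger_force: 0.0
```

Emit:
carry_out(
  plan=[
    [0,0,-1,0,0,0],
    [0,0,-1,0,0,0],
    [0,0,-1,0,0,0],
    [0,0,-1,0,0,0],
    [0,0,-1,0,0,0],
    [0,-1,-1,0,0,0],
    [0,-1,0,0,0,0],
    [0,-1,0,0,0,0],
    [0,-1,0,0,0,-0.018],
    [0,-1,0,0,0,0],
    [0,-1,0,0,0,0],
    [0,-1,0,0,0,0],
  ],
)

```text
t: 20.85
tcp_pos: [0.4908, 0.2467, 0.2149]
orientation: [0.002, 1.0, 0.001, 0.003]
ft_force: [0.9, -0.1, -0.5]
finger_gap: 0.0705
finger_force: 0.0
```

```bash
python3 - <<'E'
from h import *
np.set_printoptions(precision=4,suppress=True)
s=bot.sense();print(s['t'],s['q'],s['tcp_pos'],s['finger_gap']);print(R.from_quat(s['orientation']).as_matrix())
im,cam=shot('w9')
E
```

```text
20.85 [ 0.4665  0.1679 -0.0262  1.3716 -0.0012  0.4712] [0.4908 0.2467 0.2149] 0.07049867940404472
[[-1.      0.0047  0.0051]
 [ 0.0047  1.      0.0012]
 [-0.0051  0.0013 -1.    ]]
```

View pics/w9.png

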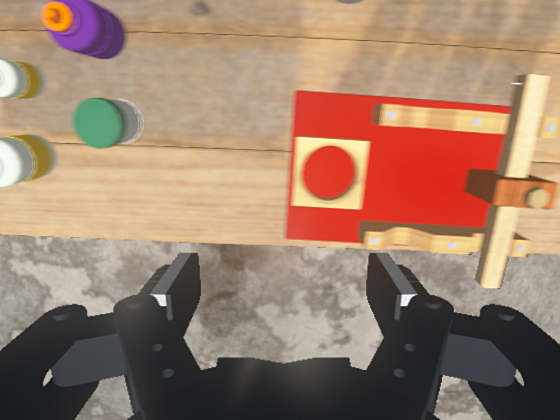

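The gauge lies level in the narrow notches. On to the walnut leg.

Emit:
carry_out(
  plan=[
    [0.18,-1,0,0,0,0],
    [0.18,-1,0,0,0,0],
    [0.18,-1,0,0,0,0],
    [0,-1,0,0,0,0],
    [0,-1,0,0,0,0],
    [0,-1,0,0,0,0],
    [0,-1,0,0,0,0],
    [0,-1,0,0,0,0],
    [0,-1,0,0,0,0],
    [0,-1,0,0,0,0],
    [0,-1,0,0,0,0],
    [0,-0.2,0,0,0,0],
  ],
  fingers=0.4,
)

```text
t: 22.1
tcp_pos: [0.4731, -0.0901, 0.2143]
orientation: [0.004, 1.0, 0.0, 0.003]
ft_force: [0.4, 0.5, 0.1]
finger_gap: 0.06
finger_force: 0.0
```

Emit:
carry_out(
  plan=[
    [0,0,1,0,0,0],
    [0,0,1,0,0,0],
    [0,0,1,0,0,0],
    [0,0,1,0,0,0],
    [0,0,0.8,0,0,0],
    [0,0,0,0,0,0],
    [0,0,0,0,0,0],
  ],
)

```text
t: 22.8
tcp_pos: [0.4739, -0.0873, 0.0708]
orientation: [0.002, 1.0, 0.001, 0.002]
ft_force: [0.6, -0.2, 0.2]
finger_gap: 0.0599
finger_force: 0.0
```

```bash
python3 - <<'E'
from h import *
np.set_printoptions(precision=4,suppress=True)
s=bot.sense();print(s['t'],s['tcp_pos'],s['finger_gap']);print(R.from_quat(s['orientation']).as_matrix())
im,cam=shot('w10')
# dark leg: centre column per row between the fingers
g=cv2.cvtColor(im,cv2.COLOR_BGR2HSV)
rows=range(60,300,30)
for r in rows:
    m=(im[r,:,2]<150)&(im[r,:,0]<70)&(im[r,:,2]>im[r,:,0]*1.8)
    x=np.where(m[200:360])[0]+200
    print(r,len(x),x.min() if len(x) else 0,x.max() if len(x) else 0)
E
```

```text
22.8 [ 0.4739 -0.0873  0.0708] 0.059871295387380036
[[-1.      0.0044  0.0046]
 [ 0.0044  1.      0.0017]
 [-0.0046  0.0017 -1.    ]]
60 33 257 289
90 56 246 301
120 57 245 301
150 57 245 301
180 58 245 302
210 51 245 302
240 42 244 302
270 31 244 302
```

Emit:
carry_out(
  plan=[
    [0,-0.2,0.9,0,-0.0015,0],
    [0,0,0.8,0,0,0],
    [0,0,0.28,0,0,0],
    [0,0,0,0,0,0],
  ],
)

```text
t: 23.25
tcp_pos: [0.4744, -0.0935, 0.0113]
orientation: [0.002, 1.0, 0.001, 0.005]
ft_force: [-0.9, 0.0, 0.5]
finger_gap: 0.0595
finger_force: 0.0
```

Emit:
carry_out(
  plan=[
    [0,0,0,0,0,0],
    [0,0,0,0,0,0],
    [0,0,0,0,0,0],
    [0,0,0,0,0,0],
    [0,0,0,0,0,0],
  ],
  fingers=-1,
)

```text
t: 23.75
tcp_pos: [0.4758, -0.0938, 0.013]
orientation: [0.002, 1.0, 0.001, 0.007]
ft_force: [-1.9, 0.9, 5.9]
finger_gap: 0.0352
finger_force: 40.3
```

Emit:
carry_out(
  plan=[
    [0,0,-1,0,0,0],
    [0,0,-1,0,0,0],
    [0,0,-1,0,0,0],
    [0,0,-1,0,0,0],
    [0.1,1,-1,0,-0.0015,0.018],
    [0.1,1,-0.5,0,0,0],
    [0.1,1,0,0,0,0],
    [0.1,1,0,0,0,0],
    [0,1,0,0,0,0],
    [0,1,0,0,0,0],
    [0,1,0,0,0,0],
    [0,1,0,0,0,0],
  ],
)

```text
t: 24.95
tcp_pos: [0.4737, 0.1476, 0.1772]
orientation: [0.031, 0.999, 0.001, 0.008]
ft_force: [0.4, -0.9, -1.3]
finger_gap: 0.0351
finger_force: 40.9
```

Emit:
carry_out(
  plan=[
    [0,1,0,0,0,0],
    [0,1,0,0,0,0],
    [0,1,0,0,0,0],
    [0,1,0,0,0,0],
    [0,1,0,0,0,0],
    [0,1,0,0,0,0],
    [0,1,0,0,0,0],
    [0,0.5,0,0,0,0],
    [0,0,0,0,0,0],
    [0,0,0,0,0,0],
  ],
)

```text
t: 25.95
tcp_pos: [0.4875, 0.3704, 0.177]
orientation: [0.031, 1.0, 0.0, 0.007]
ft_force: [0.9, -0.3, -1.3]
finger_gap: 0.0352
finger_force: 40.9
```

```bash
python3 - <<'E'
from h import *
np.set_printoptions(precision=4,suppress=True)
s=bot.sense();print(s['t'],s['tcp_pos'],s['finger_gap']);print(R.from_quat(s['orientation']).as_matrix())
E
```

```text
25.95 [0.4875 0.3704 0.177 ] 0.03519496666143369
[[-0.998   0.0612  0.0146]
 [ 0.0612  0.9981  0.0005]
 [-0.0146  0.0014 -0.9999]]
```

Emit:
carry_out(
  plan=[
    [-0.16,0.12,1,0,0,0],
    [0,0,1,0,0,0],
    [0,0,0.8,0,0,0],
    [0,0,0.6,0,0,0],
    [0,0,0.5,0,0,0],
    [0,0,0.3,0,0,0],
    [0,0,0.2,0,0,0],
    [0,0,0,0,0,0],
    [0,0,0,0,0,0],
  ],
)

```text
t: 26.85
tcp_pos: [0.4949, 0.3743, 0.0458]
orientation: [0.031, 0.999, 0.001, 0.008]
ft_force: [0.3, -0.7, -0.7]
finger_gap: 0.0354
finger_force: 40.9
```

Emit:
carry_out(
  plan=[
    [0,0,0.1,0,0,0],
    [0,0,0.1,0,0,0],
    [0,0,0,0,0,0],
    [0,0,0,0,0,0],
  ],
)

```text
t: 27.25
tcp_pos: [0.4956, 0.3734, 0.0432]
orientation: [0.031, 0.999, 0.001, 0.009]
ft_force: [-5.4, -9.1, 20.8]
finger_gap: 0.0351
finger_force: 43.7
```

Emit:
carry_out(
  plan=[
    [0,0,-0.07,0,0,0],
    [0,0,0,0,0,0],
  ],
)

```text
t: 27.45
tcp_pos: [0.4955, 0.3736, 0.0435]
orientation: [0.031, 0.999, 0.001, 0.009]
ft_force: [-2.1, -6.9, 10.1]
finger_gap: 0.0356
finger_force: 42.5
```

Emit:
carry_out(
  plan=[
    [0,0,0,0,0,0],
    [0,0,0,0,0,0],
    [0,0,0,0,0,0],
  ],
  fingers=0.15,
)

```text
t: 27.75
tcp_pos: [0.4947, 0.3747, 0.0412]
orientation: [0.031, 1.0, 0.001, 0.007]
ft_force: [-0.0, -0.1, -0.0]
finger_gap: 0.0491
finger_force: 0.0
```

Emit:
carry_out(
  plan=[
    [0,0,-1,0,0,0],
    [0,0,-1,0,0,0],
    [0,0,-1,0,0,0],
    [0,0,-1,0,0,0],
    [0,0,-1,0,0,0],
    [0,-1,0,0,0.0045,-0.018],
    [0,-1,0,0,0,0],
    [0,-1,0,0,0,0],
    [0,-1,0,0,0,0],
    [0,-1,0,0,0,0],
    [0,-1,0,0,0,0],
    [0,0,0,0,0,0],
  ],
)

```text
t: 28.95
tcp_pos: [0.4897, 0.1917, 0.191]
orientation: [0.004, 1.0, 0.001, 0.0]
ft_force: [-0.1, 0.4, 0.9]
finger_gap: 0.049
finger_force: 0.0
```

```bash
python3 - <<'E'
from h import *
np.set_printoptions(precision=4,suppress=True)
s=bot.sense();print(s['t'],s['tcp_pos'],s['finger_gap']);print(R.from_quat(s['orientation']).as_matrix())
im,cam=shot('w11')
E
```

```text
28.95 [0.4897 0.1917 0.191 ] 0.04901101787435552
[[-1.      0.0081  0.0008]
 [ 0.0081  1.      0.0011]
 [-0.0008  0.0011 -1.    ]]
```

View pics/w11.png

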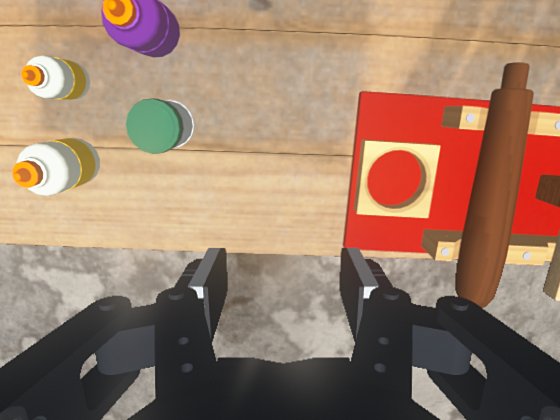

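The walnut leg lies across both V notches, ends at (517,63) and (473,305). The tin lid centre is at (153,126) and the bottle cap at (27,174). The red hole block corners are (363,140), (440,145), (431,218) and (358,213).

```bash
python3 - <<'E'
from h import *
c=load('w11');im=cv2.imread('pics/w11.png')
P=lambda n,p,z:print(n,np.round(ray(c,p,z)[:,:2],4).tolist())
P('walnut',[(517,63),(473,305)],.045)
# lid: green mask, fit circle on lid top
g=((im[:,:,1]>im[:,:,2]*1.6)&(im[:,:,1]>50)).astype('uint8')
ct=max(cv2.findContours(g,0,1)[0],key=cv2.contourArea);e=cv2.fitEllipse(ct);print(e)
P('tin',[(153,126),e[0]],.05)
P('bottle cap',[(27,174)],.085)
h=.033
fit_tray(c,[((-h,-.083-h,.028),(363,140)),((-h,-.083+h,.028),(440,145)),((h,-.083+h,.028),(431,218)),((h,-.083-h,.028),(358,213)),((-.075,-.121,.012),(361,92)),((.075,-.121,.012),(345,248))],[.4915,.3788,-.062])
E
```

```text
walnut [[0.388, 0.3787], [0.6024, 0.3715]]
((152.97328186035156, 123.3053970336914), (43.058895111083984, 50.689491271972656), 100.91769409179688)
tin [[0.4354, 0.0897], [0.4333, 0.0899]]
bottle cap [[0.4667, 0.0045]]
V [0.4896 0.3736 0.    ]
gauge [0.4943 0.4575 0.    ]
hole [0.4853 0.2957 0.    ]
tray [ 0.4899  0.3786 -0.0561]
res [ 2.6  0.6  0.3 -0.3 -2.2 -1.1 -0.2  0.7 -0.2 -1.3 -0.   1.5]
```

Emit:
carry_out(
  plan=[
    [0.6,-0.85,0,0,0,0],
    [0.6,-0.85,0,0,0,0],
    [0.6,-0.85,0,0,0,0],
    [0,-0.85,0,0,0,0],
    [0,0,1,0,0,0],
    [0,0,1,0,0,0],
    [0,0,1,0,0,0],
    [0,0,0.5,0,0,0],
    [0,0,0,0,0,0],
    [0,0,0,0,0,0],
  ],
  fingers=0.6,
)

```text
t: 30.0
tcp_pos: [0.4357, 0.0934, 0.0859]
orientation: [0.002, 1.0, 0.001, 0.0]
ft_force: [0.3, 0.3, 0.5]
finger_gap: 0.0682
finger_force: 0.0
```

```bash
python3 - <<'E'
from h import *
s=bot.sense();print(s['t'],s['tcp_pos'],s['finger_gap'])
im,c=shot('w12')
g=((im[:,:,1]>im[:,:,2]*1.6)&(im[:,:,1]>50)).astype('uint8')
ct=max(cv2.findContours(g,0,1)[0],key=cv2.contourArea);x,y,w,h=cv2.boundingRect(ct);print(x,y,w,h)
print(proj(c,[(.4352+.022*np.cos(a),.09+.022*np.sin(a),.05) for a in np.arange(4)*np.pi/2]).round(0).tolist())
E
```

```text
30.0 [0.43565264 0.09336032 0.0859174 ] 0.06823995369571731
266 198 46 58
[[275.0, 271.0], [316.0, 234.0], [275.0, 195.0], [235.0, 235.0]]
```

Emit:
carry_out(
  plan=[
    [0,-0.16,0.8,0,0,0],
    [0,0,0.8,0,0,0],
    [0,0,0.6,0,0,0],
    [0,0,0,0,0,0],
  ],
  squeeze=30,
)

```text
t: 30.45
tcp_pos: [0.4347, 0.088, 0.0187]
orientation: [0.002, 1.0, 0.001, -0.001]
ft_force: [0.4, -0.4, -0.3]
finger_gap: 0.0685
finger_force: 0.0
```

Emit:
carry_out(
  plan=[
    [0,0,0,0,0,0],
    [0,0,0,0,0,0],
    [0,0,0,0,0,0],
    [0,0,0,0,0,0],
  ],
  fingers=-1,
)

```text
t: 30.85
tcp_pos: [0.4367, 0.0883, 0.0213]
orientation: [0.002, 1.0, 0.001, 0.002]
ft_force: [-1.1, 0.8, 6.5]
finger_gap: 0.0431
finger_force: 30.4
```

Emit:
carry_out(
  plan=[
    [0,0,-1,0,0,0],
    [0,0,-1,0,0,0],
    [0,0,-1,0,0,0],
    [0,1,-1,0,0,0],
    [-0.4,1,0,0,0,0],
    [-0.4,1,0,0,0,0],
    [-0.4,1,0,0,0,0],
    [-0.47,1,0,0,0,0],
    [0,1,0,0,0,0],
    [0,0.92,0,0,0,0],
    [0,0,0,0,0,0],
    [0,0,0,0,0,0],
  ],
)

```text
t: 32.05
tcp_pos: [0.4863, 0.2954, 0.14]
orientation: [0.002, 1.0, 0.001, 0.0]
ft_force: [0.0, -0.1, -1.5]
finger_gap: 0.0428
finger_force: 31.4
```

```bash
python3 - <<'E'
from h import *
s=bot.sense();print(s['t'],s['tcp_pos'],s['finger_gap'],R.from_quat(s['orientation']).as_matrix())
im,c=shot('w13')
E
```

```text
32.05 [0.48629293 0.29535941 0.14003799] 0.04284028252273934 [[-9.99992850e-01  3.73338983e-03  6.01345564e-04]
 [ 3.73414277e-03  9.99992239e-01  1.25587806e-03]
 [-5.96652214e-04  1.25811459e-03 -9.99999031e-01]]
```

Emit:
carry_out(
  plan=[
    [-0.03,0.01,0.8,0,0,0],
    [0,0,0.8,0,0,0],
    [0,0,0.6,0,0,0],
    [0,0,0.5,0,0,0],
    [0,0,0.3,0,0,0],
    [0,0,0.2,0,0,0],
    [0,0,0.15,0,0,0],
    [0,0,0,0,0,0],
    [0,0,0,0,0,0],
  ],
)

```text
t: 33.0
tcp_pos: [0.4877, 0.2957, 0.04]
orientation: [0.003, 1.0, 0.001, 0.001]
ft_force: [-0.6, 0.5, -1.0]
finger_gap: 0.0429
finger_force: 31.4
```

Emit:
carry_out(
  plan=[
    [0,0,0.12,0,0,0],
    [0,0,0.06,0,0,0],
    [0,0,0,0,0,0],
    [0,0,0,0,0,0],
  ],
)

```text
t: 33.4
tcp_pos: [0.4873, 0.2956, 0.034]
orientation: [0.002, 1.0, 0.001, 0.0]
ft_force: [-1.1, 0.3, -1.8]
finger_gap: 0.0433
finger_force: 31.4
```

Emit:
carry_out(
  plan=[
    [0,0,0.03,0,0,0],
    [0,0,0,0,0,0],
    [0,0,0,0,0,0],
    [0,0,0,0,0,0],
  ],
  fingers=0.35,
)

```text
t: 33.8
tcp_pos: [0.4875, 0.2956, 0.0333]
orientation: [0.002, 1.0, 0.001, 0.0]
ft_force: [0.3, 0.2, -0.8]
finger_gap: 0.0576
finger_force: 0.0
```

Emit:
carry_out(
  plan=[
    [0,0,-1,0,0,0],
    [0,0,-1,0,0,0],
    [0,0,-1,0,0,0],
    [0,0,-1,0,0,0],
    [0.1,-1,-1,0,0,0],
    [0.1,-1,-0.5,0,0,0],
    [0.1,-1,0,0,0,0],
    [0.1,-1,0,0,0,0],
    [0.1,-1,0,0,0,0],
    [0.1,-1,0,0,0,0],
    [0,-1,0,0,0,0],
    [0,-1,0,0,0,0],
  ],
)

```text
t: 35.0
tcp_pos: [0.4679, 0.0542, 0.198]
orientation: [0.002, 1.0, 0.001, 0.001]
ft_force: [0.1, -0.3, -0.3]
finger_gap: 0.0576
finger_force: 0.0
```

Emit:
carry_out(
  plan=[
    [0,-1,0,0,0,0],
    [0,-1,0,0,0,0],
    [0,0,0,0,0,0],
    [0,0,0,0,0,0],
  ],
  fingers=0.75,
)

```text
t: 35.4
tcp_pos: [0.4678, -0.0051, 0.1977]
orientation: [0.003, 1.0, 0.001, 0.0]
ft_force: [-1.0, 1.3, -0.3]
finger_gap: 0.075
finger_force: 0.0
```

```bash
python3 - <<'E'
from h import *
s=bot.sense();print(s['t'],s['tcp_pos'],s['finger_gap'],R.from_quat(s['orientation']).as_matrix().round(4))
im,c=shot('w14')
b,g,r=[im[:,:,i].astype(int) for i in range(3)]
def blobs(m,n):
    k,l,st,ce=cv2.connectedComponentsWithStats(m.astype('uint8'))
    for i in range(1,k):
        if st[i,4]>60: print(n,st[i].tolist(),ce[i].round(1), ray(c,[ce[i]],.08).round(4)[0],ray(c,[ce[i]],.05).round(4)[0])
blobs((r>180)&(g<170)&(b<60)&(g>60),'orange'); blobs((r>170)&(abs(r-b)<25)&(b>150),'white')
E
```

```text
35.4 [ 0.46780357 -0.00505515  0.1977426 ] 0.07501343213916672 [[-1.0e+00  6.6e-03  9.0e-04]
 [ 6.6e-03  1.0e+00  2.0e-03]
 [-9.0e-04  2.0e-03 -1.0e+00]]
orange [389, 26, 29, 31, 539] [403.9  40.8] [0.3559 0.0807 0.08  ] [0.3506 0.0905 0.05  ]
orange [283, 94, 12, 12, 76] [288.8  99.9] [0.3954 0.0007 0.08  ] [0.3947 0.0013 0.05  ]
orange [279, 192, 12, 14, 75] [284.8 199. ] [ 0.4686 -0.0025  0.08  ] [ 0.4763 -0.0023  0.05  ]
white [269, 80, 40, 41, 940] [288.2 100.2] [3.957e-01 3.000e-04 8.000e-02] [0.395  0.0008 0.05  ]
white [257, 166, 52, 51, 1373] [282.2 188.3] [ 0.4601 -0.0044  0.08  ] [ 0.4669 -0.0045  0.05  ]
white [82, 272, 39, 18, 287] [100.8 279.1] [ 0.5359 -0.1554  0.08  ] [ 0.5514 -0.1728  0.05  ]
white [144, 297, 14, 11, 95] [152.3 301.3] [ 0.5565 -0.1143  0.08  ] [ 0.5743 -0.127   0.05  ]
white [409, 297, 14, 11, 95] [413.7 301.3] [0.5583 0.1057 0.08  ] [0.5763 0.1183 0.05  ]
white [178, 318, 31, 33, 426] [191.3 331.1] [ 0.5855 -0.0837  0.08  ] [ 0.6067 -0.0928  0.05  ]
white [360, 325, 29, 46, 466] [373.2 346.7] [0.6027 0.0743 0.08  ] [0.6258 0.0833 0.05  ]
```

Emit:
carry_out(
  plan=[
    [0,0.05,1,0,0,0],
    [0,0,1,0,0,0],
    [0,0,1,0,0,0],
    [0,0,1,0,0,0],
    [0,0,1,0,0,0],
    [0,0,0.5,0,0,0],
    [0,0,0.3,0,0,0],
    [0,0,0,0,0,0],
    [0,0,0,0,0,0],
  ],
)

```text
t: 36.35
tcp_pos: [0.4685, -0.0024, 0.0243]
orientation: [0.002, 1.0, 0.001, 0.001]
ft_force: [0.2, -0.7, 1.3]
finger_gap: 0.0748
finger_force: 0.0
```

Emit:
carry_out(
  plan=[
    [0,0,0,0,0,0],
    [0,0,0,0,0,0],
    [0,0,0,0,0,0],
    [0,0,0,0,0,0],
  ],
  fingers=-1,
)

```text
t: 36.75
tcp_pos: [0.4687, -0.0029, 0.0248]
orientation: [0.003, 1.0, 0.001, 0.001]
ft_force: [-1.4, 0.4, 6.0]
finger_gap: 0.0432
finger_force: 30.4
```

Emit:
carry_out(
  plan=[
    [0,0,-1,0,0,0],
    [0,0,-1,0,0,0],
    [0,0,-1,0,0,0],
    [0,-1,-1,0,0,0],
    [-0.2,-1,-1,0,0,0],
    [-0.2,-1,0,0,0,0],
    [-0.2,-1,0,0,0,0],
    [-0.2,-1,0,0,0,0],
    [-0.2,-1,0,0,0,0],
    [-0.2,-1,0,0,0,0],
    [-0.18,-1,0,0,0,0],
    [0,-1,0,0,0,0],
  ],
)

```text
t: 37.95
tcp_pos: [0.5083, -0.2747, 0.1731]
orientation: [0.002, 1.0, 0.001, 0.0]
ft_force: [0.4, -0.4, -0.2]
finger_gap: 0.0431
finger_force: 31.0
```

Emit:
carry_out(
  plan=[
    [0,-1,0,0,0,0],
    [0,-1,0,0,0,0],
    [0,-1,0,0,0,0],
    [0,-1,0,0,0,0],
    [0,-1,0,0,0,0],
    [0,-1,0,0,0,0],
    [0,-0.34,0,0,0,0],
    [0,0,0,0,0,0],
    [0,0,0,0,0,0],
  ],
)

```text
t: 38.85
tcp_pos: [0.5069, -0.4628, 0.1727]
orientation: [0.002, 1.0, 0.001, 0.0]
ft_force: [-0.0, 0.8, -1.1]
finger_gap: 0.0431
finger_force: 31.1
```

```bash
python3 - <<'E'
from h import *
s=bot.sense();print(s['t'],s['tcp_pos'],s['finger_gap'],R.from_quat(s['orientation']).as_matrix().round(4))
im,c=shot('w15')
h=.033
# refined blue-tray fit from w7 (static picture, leg in place)
c7=load('w7')
fit_tray(c7,[((-h,-.083-h,.028),(6,150)),((-h,-.083+h,.028),(80,148)),((h,-.083-h,.028),(17,219)),((-.075,-.121,.012),(8,107)),((-.058,-.039,.046),(69,117)),((-.058,.0367,.046),(160,118)),((-.058,.108,.046),(242,115)),((.058,-.039,.046),(95,247)),((.058,.0367,.046),(174,247)),((.058,.108,.046),(247,244))],[.504,-.38,.022])
E
```

```text
38.85 [ 0.50693339 -0.46276881  0.17272122] 0.043087842420309434 [[-1.0e+00  4.9e-03  4.0e-04]
 [ 4.9e-03  1.0e+00  2.5e-03]
 [-4.0e-04  2.5e-03 -1.0e+00]]
V [ 0.5043 -0.3852  0.    ]
gauge [ 0.5028 -0.3012  0.    ]
hole [ 0.5057 -0.4631  0.    ]
tray [ 0.5042 -0.3802  0.0181]
res [ 1.   0.6 -5.   0.1  5.1 -0.6 -2.8 -2.7  1.7  3.6 -1.6 -0.7  1.3 -0.3
 -2.   1.  -1.  -0.5  3.1  0.8]
```

Emit:
carry_out(
  plan=[
    [0,0,1,0,0,0],
    [0,0,1,0,0,0],
    [0,0,0.8,0,0,0],
    [0,0,0.5,0,0,0],
    [0,0,0.4,0,0,0],
    [0,0,0.3,0,0,0],
    [0,0,0.2,0,0,0],
    [0,0,0,0,0,0],
    [0,0,0,0,0,0],
  ],
)

```text
t: 39.8
tcp_pos: [0.5074, -0.4634, 0.0475]
orientation: [0.002, 1.0, 0.001, 0.001]
ft_force: [0.9, 0.4, -0.0]
finger_gap: 0.0429
finger_force: 31.1
```

Emit:
carry_out(
  plan=[
    [0,0,0.15,0,0,0],
    [0,0,0.15,0,0,0],
    [0,0,0.06,0,0,0],
    [0,0,0,0,0,0],
    [0,0,0,0,0,0],
  ],
)

```text
t: 40.3
tcp_pos: [0.5072, -0.4634, 0.0368]
orientation: [0.003, 1.0, 0.001, 0.001]
ft_force: [-0.8, 2.0, 5.6]
finger_gap: 0.043
finger_force: 31.5
```

Emit:
carry_out(
  plan=[
    [0,0,0,0,0,0],
    [0,0,0,0,0,0],
    [0,0,0,0,0,0],
    [0,0,0,0,0,0],
  ],
  fingers=0.35,
)

```text
t: 40.7
tcp_pos: [0.507, -0.4632, 0.0357]
orientation: [0.002, 1.0, 0.001, 0.0]
ft_force: [-0.1, 0.4, -0.7]
finger_gap: 0.0576
finger_force: 0.0
```

Emit:
carry_out(
  plan=[
    [0,0,-1,0,0,0],
    [0,0,-1,0,0,0],
    [0,0,-1,0,0,0],
    [0,0,-1,0,0,0],
    [0,0,-1,0,0,0],
    [0.8,1,-1,0,0,0],
    [0.8,1,0,0,0,0],
    [0.8,1,0,0,0,0],
    [0.8,1,0,0,0,0],
    [0,1,0,0,0,0],
    [0,0,0,0,0,0],
    [0,0,0,0,0,0],
  ],
)

```text
t: 41.9
tcp_pos: [0.412, -0.3129, 0.2167]
orientation: [0.002, 1.0, 0.0, 0.001]
ft_force: [0.3, -0.7, 0.5]
finger_gap: 0.0577
finger_force: 0.0
```

```bash
python3 -c "
from h import *
shot('f1');print(bot.sense()['tcp_pos'])"
```

```text
[ 0.41208443 -0.31349904  0.21646543]
```

Emit:
carry_out(
  plan=[
    [0,1,0,0,0,0],
    [0,1,0,0,0,0],
    [0,1,0,0,0,0],
    [0,1,0,0,0,0],
    [0,1,0,0,0,0],
    [0,1,0,0,0,0],
    [0,1,0,0,0,0],
    [0,1,0,0,0,0],
    [0,1,0,0,0,0],
    [0,1,0,0,0,0],
    [0,1,0,0,0,0],
    [0,1,0,0,0,0],
  ],
)

```text
t: 43.15
tcp_pos: [0.4144, 0.0477, 0.2167]
orientation: [0.003, 1.0, 0.001, 0.0]
ft_force: [0.0, 0.2, -0.5]
finger_gap: 0.0577
finger_force: 0.0
```

Emit:
carry_out(
  plan=[
    [0,1,0,0,0,0],
    [0,1,0,0,0,0],
    [0,1,0,0,0,0],
    [0,1,0,0,0,0],
    [0,1,0,0,0,0],
    [0,0,0,0,0,0],
    [0,0,0,0,0,0],
  ],
)

```text
t: 43.85
tcp_pos: [0.4149, 0.1972, 0.2166]
orientation: [0.002, 1.0, 0.0, -0.0]
ft_force: [0.1, -0.4, -0.9]
finger_gap: 0.0575
finger_force: 0.0
```

```bash
python3 -c "
from h import *
b,_=shot('f2');a=cv2.imread('pics/f1.png')
cv2.imwrite('pics/final.png',np.hstack([a[:380,:400],b[:380,160:560]]));print(bot.sense()['tcp_pos'],bot.sense()['t'])"
```

```text
[0.41478535 0.19659965 0.21672592] 43.9
```

View pics/final.png

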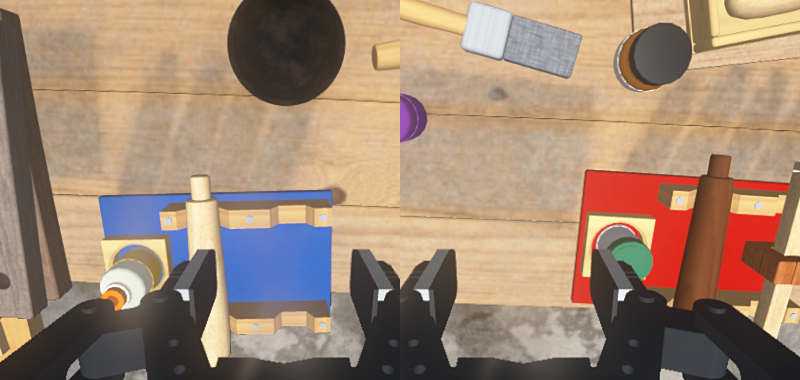

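The final view shows the bottle and beech leg in the blue tray, at (140,275) and (205,270). The tin, walnut leg and gauge are in the red tray, at (625,255), (705,240) and (790,240), all seated.

```bash
python3 -c "
from cell import bot
print(bot.job_done())"
```

```text
the job is handed in; nothing more can be done
None
```

I made up both kits in their trays and handed the job in at about 44 s; the last camera view showed every piece seated, but the hand-in gave no verdict.

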